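# Weigh a rough-turned bowl blank on the spring scale

### The arm

A 6-joint arm with a two-finger parallel gripper is mounted at the origin on the work surface. World frame = base frame: x ahead of the robot, y to its left, z up, the work surface at z = 0. Lengths are in m, angles in rad, forces in N, time in s.
With the tool pointing down it reaches from about 0.35 to 0.875 m from the base axis. Payload 4.2 kg.
Tool frame: the origin (TCP) lies on the centre line of the jaws, within the pads' length; the fingertips stand 22 mm ahead of it and the grasp point (between the pads) lies 3 mm ahead of it (ctrl.tip_reach is the distance from the TCP to the fingertips, in m); z points along the fingers, y is the line along which they close (so a half turn about z gives the same grasp; the last joint's range is limited). The gripper opens to 85 mm and grips with 20 to 120 N. Pads are 22 mm wide; open, the fingers measure 114 mm over their backs; the gripper's body (76 mm by 85 mm) begins 54 mm behind the grasp point. The pads swing forward as they close: fully open they stand 13 mm farther back than shut.
Start: joints at [0.259, 0.385, 0.008, 0, -1.194, -0.259], TCP at [0.625, 0, 0.253] pointing down, gripper open.
Joint ranges: [-3.14, 3.14], [-1.21, 2.06], [-1.07, 1.41], [-3.16, 2.05], [-2.99, -0.16], [-3.1, 3.1]. Speed limits (rad/s): [2.79, 2.79, 3.14, 3.14, 3.14, 3.14].

### API

Orientations are given as a rotation vector (axis times angle).
In Python, from bench import telemetry, cams, workorder, ctrl gives the robot as it stands.
- The arm moves only by the tool drive_tool, never from a script. Its argument "moves" is a list of rows, each an object with "slide": the shift along the tool's x, y, z in units of 40 mm (1.0 is 40 mm), a list of three; "twist": the turn, a rotation vector about the tool's x, y, z in units of 5 degrees (1.0 is 5 degrees), a list of three; "hand": the opening, from 0 (shut) to 1 (fully open). In form: [{"slide": [x, y, z], "twist": [ax, ay, az], "hand": hand}, ...]. A call has 1 to 12 rows; each row is the pose to reach, as a shift and turn from the pose commanded when the call began, along the tool's axes at that moment; what a row does not reach only later rows make up. A row lasts 1/12 s, in which the tool goes at most 41.7 mm and 7.16 degrees, less where a joint would pass 70% of its speed; a pose out of reach is approached as far as the arm can. A call with a gripper value outside its range is refused whole. The fingers move at their own pace and stop on an object; "grip_force" is the grip in N (left out, the last holds). Time passes only in rows, so rows that repeat a pose let the fingers close. It gives the time, the measured TCP pose, the force, the opening and the grip force at its end, in the units of the state.
- telemetry.sense(): the state, without advancing time (a new reading comes with each control period).
- cams.get_image(name): name is "scene" or "side" or "wrist"; returns a dict with "pixels" (420x560x3 uint8, blue, green, red), "range_z" (420x560 float32, m along the optical axis (not along the pixel's ray), 0 where there is no reading), "fx", "fy", "cx", "cy" (pixels), "dist_coeffs" ([k1, k2, p1, p2, k3] as OpenCV has them; the pictures are not rectified), "R" (3x3) and "t" (3): a world point X has camera coordinates R X + t. Camera axes: x right, y down, z forward; pixel columns grow to the right and rows downward; lengths in m; the calibration is good to about 2 mm. A picture is of the moment at which its call begins.
- workorder.finish_job(): hands the job in; it is judged then, once.
The state is a dict: "t": time; "joints": joint angles; "joint_velocities": joint speeds; "joint_torque": joint torques, N m; "tool_pos": TCP position; "orientation": TCP orientation; "wrist_force": force on the tool from outside, world axes, zero at the start; "wrist_torque": the same for the moment, N m; "gripper_width": opening from 0.0 (shut) to 1.0 (fully open); "finger_force": force on a finger pad.
Only numpy, scipy, OpenCV 4.12 (cv2) and the standard library are available. Lean on these libraries where they do the work, as an engineer would, in place of code of your own. Each camera call takes 0.05 s, during which the arm holds its last target. There are 200 camera calls.

### The job

Weigh the rough-turned bowl blank: pick it up by the wooden grip of its bail, pass the scale's hook under the bail's middle bar, and let the weight down onto the hook slowly, letting go only once the hook carries all of it, so that the pointer creeps to its reading and never jumps or moves faster than 5 cm a second. Leave the blank hanging still and upright in the throat of the hook with nothing else touching it. Do not pull the pointer to the end of its travel, and leave the other things on the bench where they are.

Things in the scene. Friction and masses are not known exactly. Their poses are not given: they have to be found in the camera images.
- blank: The load, one rigid loose piece: pale wooden rough-turned bowl blank, 130 mm across, 50 mm high, a dark steel disc (104 mm across, top at 56 mm) on it and an upright steel bail in the y-z plane. Origin: centre of the underside; z up, y along the bail's bars, x through its window; same after half a turn. Centre of mass on the z axis. Weight unknown beforehand (wood dry or wet): 0.25 to 0.85 kg.
- grip (a point): Centre of the bail's wooden grip at its top, 172 mm above the blank's underside: a flat-sided bar 64 mm long (along the blank's y), 14 mm thick (along its x) and 20 mm high, to be pinched across its thickness. Axes as the blank's.
- hang_bar (a point): Middle of the bail's hanging bar: an 8 mm round steel bar along the blank's y, 112 mm above the underside and 60 mm below the grip's centre, between 8 mm round uprights at y = +45 and -45 mm. Axes as the blank's.
- window (a point): Centre of the bail's window under the hanging bar, through which the hook passes: 82 mm above the underside, 52 mm high (56 to 108 mm) and 82 mm wide. Axes as the blank's.
- scale: Upright spring scale bolted to the bench. Origin: on the bench right under the hook's saddle; z up; the hook reaches out towards -x. Aluminium column 316 mm high, 56 mm wide, at x = 135 to 185 mm, on a base plate 100 by 130 mm (x = 115 to 215 mm), 12 mm high. A white graduated plate with a black pointer is on the column's -y side.
- saddle (a point): Middle of the hook's saddle, on the top face of its steel strap (24 mm wide, 6 mm thick, level from the column to the tip), where the hanging bar is to rest: 205 mm above the bench when unloaded, sinking with the hook. Axes as the scale's: tip towards -x, column towards +x, a hung bar lies along y. The throat is 20 mm wide: x = -10 (tip) to +10 mm (a back stop 11 mm high, 6 mm thick).
- hook_tip (a point): Top of the hook's upturned tip, 16 mm above the saddle and 13 mm from its middle towards the scale's -x; the tip is 6 mm thick and 24 mm wide. Axes as the scale's.
- pointer (a joint): How far hook and pointer have sunk, m: 0 unloaded, growing downwards to the end stop at 0.095. The hook moves up and down only, against a spring of 120 N/m with light damping (3 N s/m), so the pointer sinks 8.2 mm per 100 g and reads 20 to 70 mm with the blank hung.
- glue: Bystander: white glue bottle, 56 mm across, 140 mm high, standing; origin under its centre.
- screwdriver: Bystander: screwdriver lying on the bench; origin at its middle.
- offcut: Bystander: wooden offcut 90 by 60 by 40 mm; origin under its centre.
There are look-alikes about, which are no part of the job. Of the things that look like the blank, take the one that is farthest to the robot's left at the start.

How it is judged:
On the way, in this order (a step that is already met when the one before it is completed fails the run):
1. the blank is lifted clear of the bench by the fingers (height (world z) of blank above 0.03 m and contact force between the fingers and blank above 1 N), for 0.2 s.
2. the hook is under the hanging bar and takes part of the weight while the fingers still hold the blank (value of joint pointer above 0.008 m and distance between hang_bar and saddle below 0.02 m and contact force between the fingers and blank above 1 N), for 0.1 s.
At the end, for the whole second after the job is handed in: The hanging bar rests in the throat of the hook (within 10 mm of the saddle's middle along the hook and 20 mm across it, seated on the strap), the blank hangs free of the bench with its whole weight on the hook, within 0.2 rad of upright, slower than 0.04 m/s, the pointer at rest (below 0.01 m/s) (x of hang_bar in the frame of saddle between -0.01 and 0.01 m and y of hang_bar in the frame of saddle between -0.02 and 0.02 m and z of hang_bar in the frame of saddle between 0 and 0.009 m and value of joint pointer above 0.015 m and height (world z) of blank above 0.01 m and angle between blank's own z axis and vertical below 0.2 rad and linear speed of blank below 0.04 m/s and velocity of joint pointer between -0.01 and 0.01 m/s); the robot touches nothing.
It fails at once if the pointer jumps: the hook moves faster than 0.055 m/s, down or up (weight dropped on it, or let go while held too high or pulled too low) (velocity of joint pointer above 0.055 m/s or velocity of joint pointer below -0.055 m/s).
It fails at once if the pointer is pulled to the end of its travel (beyond 88 mm) (value of joint pointer above 0.088 m).
It fails at once if the hook is struck or pushed with more than 20 N (contact force between pointer and blank above 20 N or contact force between pointer and the arm above 20 N or contact force between pointer and the fingers above 20 N).
It fails at once if a bystander is moved by more than 30 mm (distance of any of glue, screwdriver, offcut from where it was at the start of the episode above 0.03 m).
It also fails if it takes over 50 s, if anything falls off the work surface, if the arm or the gripper's body presses on something with over 40 N, if the wrist force passes 120 N, or if a joint passes its speed limit or range.

## Working session

There is one attempt and no reset: what is moved stays moved. The work goes in short steps, Python scripts to look and compute and a tool call to move; the robot and the scene stay as the last step left them, time stands still between calls to the robot, and variables do not carry over. Pictures are saved under pics/ and viewed, at most 10 in all, crops included, and the job is handed in when it is done.

Besides the shell and the picture viewer there is one more tool, called after "Call:" by a JSON object that holds its "method" and its "body", one argument or row to a line. drive_tool: Moves the arm, as the interface text tells. Its arguments: {"type":"object","properties":{"moves":{"type":"array","items":{"type":"object","properties":{"slide":{"type":"array","items":{"type":"number"}},"twist":{"type":"array","items":{"type":"number"}},"hand":{"type":"number"}}}},"grip_force":{"type":"number"}},"required":["moves"]}

```bash
mkdir -p pics; cat > h.py <<'E'
import numpy as np, cv2, pickle
from bench import telemetry, cams, workorder, ctrl
def grab(n):
    d=cams.get_image(n); pickle.dump(d,open(f'{n}.pkl','wb')); return d
def load(n): return pickle.load(open(f'{n}.pkl','rb'))
def cloud(d):
    h,w=d['range_z'].shape
    u,v=np.meshgrid(np.arange(w),np.arange(h))
    K=np.array([[d['fx'],0,d['cx']],[0,d['fy'],d['cy']],[0,0,1.]])
    p=cv2.undistortPoints(np.stack([u,v],-1).reshape(-1,1,2).astype(float),K,np.array(d['dist_coeffs'],float)).reshape(h,w,2)
    z=d['range_z'][...,None]
    P=np.concatenate([p*z,z],-1)
    X=(P-np.array(d['t']).ravel())@np.array(d['R'])
    X[d['range_z']==0]=np.nan
    return X
E
python3 - <<'E'
from h import *
a=grab('scene');b=grab('side')
cv2.imwrite('pics/scene.png',a['pixels']);cv2.imwrite('pics/side.png',b['pixels'])
for d in(a,b): print(np.round(-np.array(d['R']).T@np.array(d['t']).ravel(),3),np.round(d['R'],2).tolist())
s=telemetry.sense();print({k:np.round(v,3).tolist() for k,v in s.items()})
E
```

```text
[1.336 0.455 1.122] [[-0.59, 0.81, 0.02], [0.55, 0.42, -0.72], [-0.59, -0.41, -0.69]]
[ 0.346 -0.97   1.189] [[0.98, -0.18, 0.0], [-0.14, -0.76, -0.63], [0.11, 0.62, -0.78]]
{'t': 0.1, 'joints': [0.259, 0.385, 0.007, -0.0, -1.194, -0.259], 'joint_velocities': [0.0, -0.001, 0.002, 0.003, -0.001, 0.001], 'joint_torque': [-0.0, -39.332, 18.893, 4.198, -0.003, -0.0], 'tool_pos': [0.625, 0.0, 0.252], 'orientation': [2.22, -2.221, -0.002], 'wrist_force': [-0.986, 0.071, -0.856], 'wrist_torque': [0.004, 0.015, -0.0], 'finger_force': 0.0, 'gripper_width': 0.998}
```

View pics/scene.png

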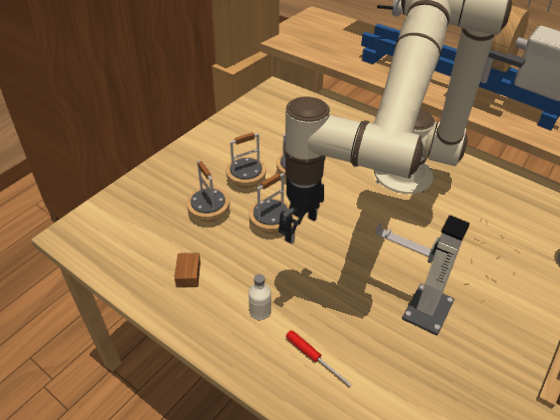

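View pics/side.png

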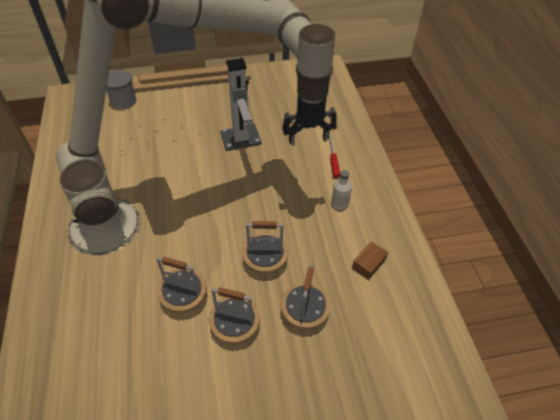

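The side picture shows four bail-topped blanks, at about (266,250), (182,288), (235,315) and (306,303). The scale is at (240,110) with its hook at (245,115), the glue at (341,190), the offcut at (370,260) and the screwdriver at (335,160). Image up is +y, which is the robot's left, so I'll measure all four and the scale.

```bash
cat > meas.py <<'E'
from h import *
def blanks(n):
    d=load(n);X=cloud(d);hsv=cv2.cvtColor(d['pixels'],cv2.COLOR_BGR2HSV)
    m=((X[...,2]>.15)&(X[...,2]<.19)&(hsv[...,1]>90)&(hsv[...,0]<25)).astype(np.uint8)
    k,l,st,c=cv2.connectedComponentsWithStats(m)
    for i in range(1,k):
        if st[i,4]<40: continue
        P=X[l==i]; c0=np.median(P,0); u,s,vt=np.linalg.svd((P-c0)[:,:2],full_matrices=False)
        a=(P-c0)[:,:2]@vt[0]; lo,hi=np.percentile(a,[1,99]); top=P[P[:,2]>np.percentile(P[:,2],98)-.004]
        print(n,'grip px',c[i].round(),'n',st[i,4],'mid',(c0[:2]+vt[0]*(lo+hi)/2).round(4),'top-mean',top.mean(0).round(4),'z',np.percentile(P[:,2],[2,98]).round(3),'len',round(hi-lo,3),'ang',round(np.degrees(np.arctan2(vt[0,1],vt[0,0])),1))
if __name__=='__main__':
    for n in('scene','side'):
        blanks(n)
        d=load(n);X=cloud(d)
        for nm,(r0,r1,c0,c1) in {'scene':{'scale':(210,335,370,475)},'side':{'scale':(55,155,215,265)}}[n].items():
            S=X[r0:r1,c0:c1].reshape(-1,3)
            for lo,hi in((.006,.02),(.19,.203),(.203,.209),(.209,.225),(.3,.33)):
                P=S[(S[:,2]>lo)&(S[:,2]<hi)]
                if len(P)>5:print(n,lo,hi,len(P),'mean',P.mean(0).round(3),'2/98',np.percentile(P,[2,98],axis=0).round(3).tolist())
E
python3 meas.py
python3 - <<'E'
from h import *
a=load('side')['pixels'][200:350,130:345];cv2.imwrite('pics/crop.png',cv2.resize(a,None,fx=3.5,fy=3.5,interpolation=cv2.INTER_CUBIC))
a=load('scene')['pixels'][205:335,365:480];cv2.imwrite('pics/crop2.png',cv2.resize(a,None,fx=4.5,fy=4.5,interpolation=cv2.INTER_CUBIC))
E
```

```text
scene grip px [131.  50.] n 2427 mid [ 0.022  -1.0978] top-mean [ 0.1481 -1.142   0.1875] z [0.151 0.189] len 1.15 ang -8.7
scene grip px [499.  63.] n 81 mid [-0.6704  0.0757] top-mean [-0.6583  0.0695  0.1824] z [0.152 0.184] len 0.065 ang 118.1
scene grip px [244. 138.] n 144 mid [ 0.3495 -0.3927] top-mean [ 0.3532 -0.3955  0.1827] z [0.159 0.185] len 0.073 ang -25.1
scene grip px [204. 169.] n 103 mid [ 0.5382 -0.3965] top-mean [ 0.5403 -0.3876  0.1815] z [0.165 0.184] len 0.074 ang 65.9
scene grip px [270. 181.] n 152 mid [ 0.4659 -0.2082] top-mean [ 0.4657 -0.2105  0.1815] z [0.164 0.184] len 0.063 ang -11.3
scene 0.006 0.02 1142 mean [0.47  0.309 0.012] 2/98 [[0.253, 0.162, 0.006], [0.531, 0.361, 0.018]]
scene 0.19 0.203 173 mean [0.484 0.259 0.199] 2/98 [[0.457, 0.138, 0.19], [0.496, 0.329, 0.203]]
scene 0.203 0.209 398 mean [0.476 0.217 0.206] 2/98 [[0.459, 0.137, 0.203], [0.494, 0.322, 0.209]]
scene 0.209 0.225 174 mean [0.487 0.254 0.216] 2/98 [[0.465, 0.132, 0.209], [0.496, 0.329, 0.225]]
scene 0.3 0.33 474 mean [0.471 0.306 0.315] 2/98 [[0.439, 0.282, 0.302], [0.494, 0.3
[... 407 characters left out ...]
4 mid [ 0.5385 -0.3937] top-mean [ 0.5387 -0.3954  0.1842] z [0.173 0.186] len 0.061 ang -113.7
side grip px [230. 293.] n 210 mid [ 0.3512 -0.4015] top-mean [ 0.3519 -0.4007  0.184 ] z [0.168 0.186] len 0.062 ang -24.6
side 0.006 0.02 851 mean [0.474 0.387 0.012] 2/98 [[0.393, 0.244, 0.006], [0.598, 0.715, 0.019]]
side 0.19 0.203 35 mean [0.459 0.264 0.198] 2/98 [[0.438, 0.132, 0.19], [0.492, 0.321, 0.203]]
side 0.203 0.209 180 mean [0.471 0.217 0.206] 2/98 [[0.442, 0.13, 0.203], [0.487, 0.287, 0.209]]
side 0.209 0.225 150 mean [0.47  0.214 0.216] 2/98 [[0.44, 0.128, 0.209], [0.492, 0.302, 0.225]]
side 0.3 0.33 253 mean [0.464 0.297 0.316] 2/98 [[0.437, 0.277, 0.301], [0.491, 0.328, 0.322]]
```

View pics/crop.png

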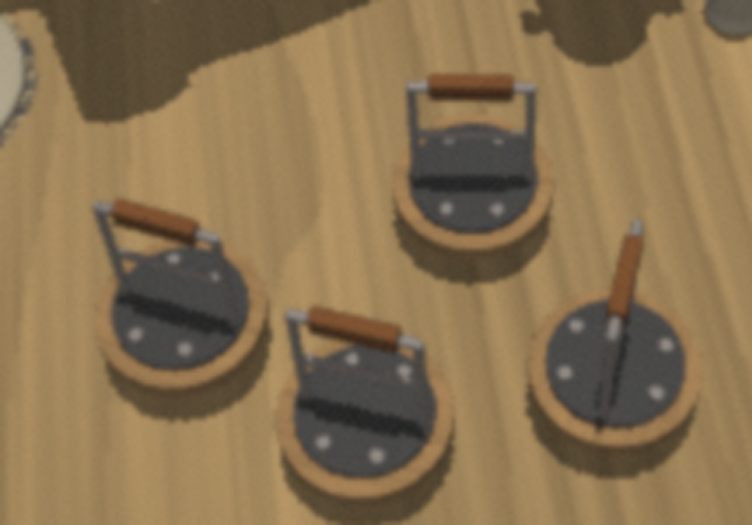

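View pics/crop2.png

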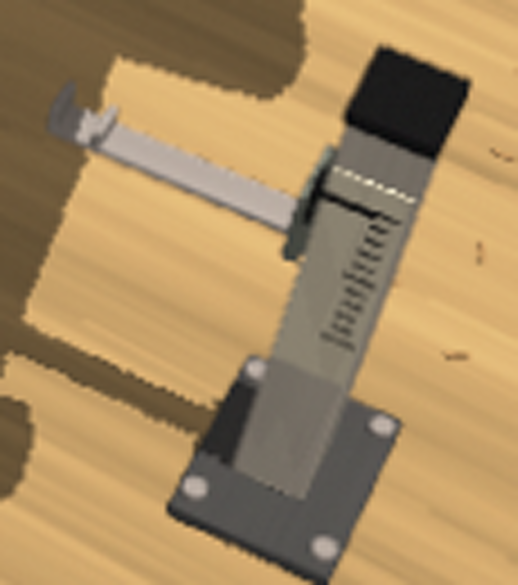

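The four candidates, by grip pixel in the side picture, are (264,225) at y=-0.21, (174,263) at y=-0.29, (308,279) at y=-0.39 and (230,293) at y=-0.40. The one at (264,225) has the largest y, so it is the farthest left. The enlarged crop confirms it is an upright bail with its bar almost along world x (-11°). The second crop shows the hook strap running along about world y, with its tip at scene pixel (380,230) and the plate facing +x. Next I'll fit the scale precisely.

```bash
python3 - <<'E'
from h import *
for n,(r0,r1,c0,c1) in {'scene':(210,335,370,475),'side':(55,155,215,265)}.items():
    X=cloud(load(n))
    S=X[r0:r1,c0:c1].reshape(-1,3)
    P=S[(S[:,2]>.2)&(S[:,2]<.2095)&(S[:,1]>.165)&(S[:,1]<.26)]
    ys=np.arange(.165,.26,.012);mid=[]
    for y in ys:
        Q=P[abs(P[:,1]-y)<.006]
        mid.append((Q[:,0].min()+Q[:,0].max())/2 if len(Q)>3 else np.nan)
    ok=~np.isnan(mid);k=np.polyfit(ys[ok],np.array(mid)[ok],1)
    print(n,'strap x=%.4f at y=.15, slope %.3f z %.4f'%(np.polyval(k,.15),k[0],P[:,2].mean()),np.round(mid,3))
    T=S[(S[:,2]>.211)&(S[:,2]<.226)&(S[:,1]<.20)]
    print('tip pts',len(T));print(T[np.argsort(T[:,1])][::max(1,len(T)//25)].round(3).tolist())
    C=S[S[:,2]>.3]; C=C[(C[:,2]<.33)]
    Ctop=C[C[:,2]>.308].astype(np.float32); print('top',Ctop.mean(0),Ctop[:,2].max(),cv2.minAreaRect(Ctop[:,:2]*1000))
    B=S[(S[:,2]>.009)&(S[:,2]<.016)&(S[:,1]<.4)&(S[:,1]>.23)&(S[:,0]>.40)].astype(np.float32);print('base',cv2.minAreaRect(B[:,:2]*1000))
E
```

```text
scene strap x=0.4773 at y=.15, slope -0.077 z 0.2051 [0.477 0.475 0.475 0.473 0.474 0.472 0.47  0.47 ]
tip pts 45
[[0.483, 0.131, 0.218], [0.474, 0.131, 0.221], [0.471, 0.132, 0.223], [0.491, 0.132, 0.218], [0.471, 0.132, 0.219], [0.482, 0.133, 0.222], [0.482, 0.133, 0.218], [0.48, 0.134, 0.224], [0.493, 0.134, 0.217], [0.479, 0.134, 0.22], [0.474, 0.134, 0.219], [0.491, 0.135, 0.223], [0.47, 0.135, 0.22], [0.492, 0.135, 0.221], [0.481, 0.135, 0.219], [0.476, 0.135, 0.218], [0.49, 0.136, 0.212], [0.471, 0.136, 0.218], [0.487, 0.136, 0.22], [0.491, 0.136, 0.217], [0.481, 0.136, 0.216], [0.477, 0.136, 0.216], [0.488, 0.137, 0.215], [0.483, 0.137, 0.214], [0.478, 0.137, 0.213], [0.474, 0.137, 0.217], [0.493, 0.138, 0.224], [0.467, 0.157, 0.214], [0.48, 0.157, 0.217], [0.464, 0.158, 0.212], [0.476, 0.158, 0.215], [0.486, 0.158, 0.212], [0.488, 0.159, 0.218], [0.473, 0.159, 0.216], [0.486, 0.16, 0.221], [0.489, 0.16, 0.212], [0.475, 0.16, 0.215], [0.486, 0.161, 0.215], [0.488, 0.161, 0.22], [0.472, 0.161, 0.217], [0.483, 0.161, 0.219], [0.47, 0.161, 0.212], [0.478, 0.162, 0.215], [0.485, 
[... 552 characters left out ...]
 0.13, 0.225], [0.485, 0.13, 0.216], [0.476, 0.13, 0.221], [0.467, 0.131, 0.222], [0.473, 0.131, 0.213], [0.473, 0.132, 0.22], [0.47, 0.132, 0.22], [0.485, 0.132, 0.218], [0.489, 0.134, 0.22], [0.486, 0.135, 0.223], [0.47, 0.153, 0.218], [0.482, 0.154, 0.212], [0.477, 0.156, 0.215], [0.486, 0.157, 0.216], [0.468, 0.157, 0.215], [0.486, 0.157, 0.212], [0.48, 0.158, 0.213], [0.477, 0.158, 0.216], [0.471, 0.16, 0.216], [0.481, 0.161, 0.217]]
top [0.46408334 0.2990651  0.31720373] 0.3253973 ((464.6345520019531, 302.8899230957031), (56.50945281982422, 53.66001510620117), 4.265304088592529)
base ((465.04791259765625, 308.2735900878906), (130.37416076660156, 154.51312255859375), 3.2998595237731934)
```

Call:
{"method": "drive_tool", "body": {
  "moves": [
    {"slide": [0,0,0],"twist": [0,0,-1.4],"hand": 1},
    {"slide": [0.6,0.4,0],"twist": [0,0,-2.8],"hand": 1},
    {"slide": [1.3,0.9,0],"twist": [0,0,-4.2],"hand": 1},
    {"slide": [2.0,1.4,0],"twist": [0,0,-5.6],"hand": 1},
    {"slide": [2.7,1.9,0],"twist": [0,0,-7.0],"hand": 1},
    {"slide": [3.4,2.4,0],"twist": [0,0,-8.4],"hand": 1},
    {"slide": [4.1,2.9,0],"twist": [0,0,-9.8],"hand": 1},
    {"slide": [4.7,3.4,0],"twist": [0,0,-11.2],"hand": 1},
    {"slide": [5.1,3.8,0],"twist": [0,0,-12.6],"hand": 1},
    {"slide": [5.3,4.02,0],"twist": [0,0,-14.0],"hand": 1},
    {"slide": [5.3,4.02,0],"twist": [0,0,-15.4],"hand": 1},
    {"slide": [5.3,4.02,0],"twist": [0,0,-15.8],"hand": 1}
  ]
}}

```text
t: 1.1
tool_pos: [0.4631, -0.2126, 0.2531]
orientation: [-3.127, 0.297, 0.001]
wrist_force: [0.4, 0.3, -0.6]
gripper_width: 1.001
finger_force: 0.0
```

Call:
{"method": "drive_tool", "body": {
  "moves": [
    {"slide": [0,0,0.4],"twist": [0,0,0],"hand": 1},
    {"slide": [0,0,0.9],"twist": [0,0,0],"hand": 1},
    {"slide": [0,0,1.4],"twist": [0,0,0],"hand": 1},
    {"slide": [0,0,1.75],"twist": [0,0,0],"hand": 1},
    {"slide": [0,0,1.95],"twist": [0,0,0],"hand": 1},
    {"slide": [0,0,1.95],"twist": [0,0,0],"hand": 0.8},
    {"slide": [0,0,1.95],"twist": [0,0,0],"hand": 0.6},
    {"slide": [0,0,1.95],"twist": [0,0,0],"hand": 0.45},
    {"slide": [0,0,1.95],"twist": [0,0,0],"hand": 0.3},
    {"slide": [0,0,1.95],"twist": [0,0,0],"hand": 0.2},
    {"slide": [0,0,1.95],"twist": [0,0,0],"hand": 0},
    {"slide": [0,0,1.95],"twist": [0,0,0],"hand": 0}
  ],
  "grip_force": 60
}}

```text
t: 2.1
tool_pos: [0.4646, -0.2124, 0.1761]
orientation: [3.126, -0.3, 0.002]
wrist_force: [-0.3, -1.8, 2.3]
gripper_width: 0.152
finger_force: 60.6
```

```bash
python3 - <<'E'
from h import *
for i in range(3):
    grab('side' if i else 'scene');s=telemetry.sense();print(s['t'],np.round(s['wrist_force'],2),round(s['gripper_width'],3),s['finger_force'],np.round(s['tool_pos'],4))
a=load('scene')['pixels'][100:260,200:360];b=load('side')['pixels'][150:310,190:350]
cv2.imwrite('pics/g.png',cv2.resize(np.hstack([a,b]),None,fx=2.5,fy=2.5))
E
```

```text
2.15 [ 0.37 -1.09  3.18] 0.153 60.666534304618835 [ 0.4646 -0.2124  0.1761]
2.2 [-0.15 -2.39  2.27] 0.15 60.71207106113434 [ 0.4646 -0.2124  0.1761]
2.25 [ 0.32 -2.24  3.74] 0.155 60.72914779186249 [ 0.4646 -0.2124  0.1761]
```

View pics/g.png

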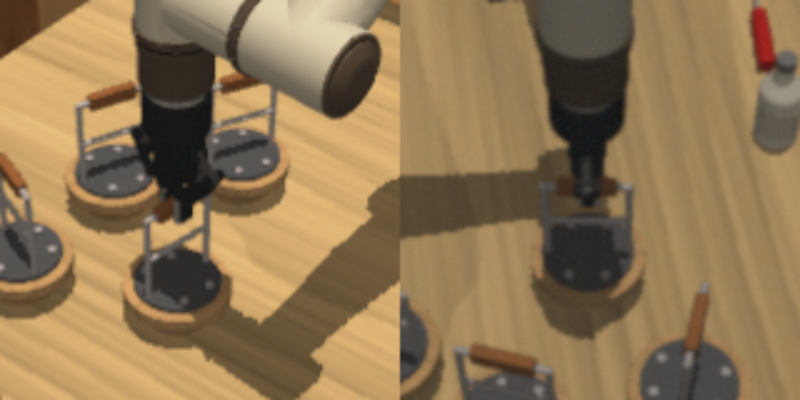

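The picture shows the fingers pinching the target's grip centrally, at (180,205) in the left half and (587,185) in the right half. Now I'll lift.

Call:
{"method": "drive_tool", "body": {
  "moves": [
    {"slide": [0,0,-0.1],"twist": [0,0,0],"hand": 0},
    {"slide": [0,0,-0.3],"twist": [0,0,0],"hand": 0},
    {"slide": [0,0,-0.6],"twist": [0,0,0],"hand": 0},
    {"slide": [0,0,-1.0],"twist": [0,0,0],"hand": 0},
    {"slide": [0,0,-1.4],"twist": [0,0,0],"hand": 0},
    {"slide": [0,0,-1.8],"twist": [0,0,0],"hand": 0},
    {"slide": [0,0,-2.2],"twist": [0,0,0],"hand": 0},
    {"slide": [0,0,-2.6],"twist": [0,0,0],"hand": 0},
    {"slide": [0,0,-2.9],"twist": [0,0,0],"hand": 0},
    {"slide": [0,0,-3.1],"twist": [0,0,0],"hand": 0},
    {"slide": [0,0,-3.15],"twist": [0,0,0],"hand": 0},
    {"slide": [0,0,-3.15],"twist": [0,0,0],"hand": 0}
  ]
}}

```text
t: 3.25
tool_pos: [0.4638, -0.2116, 0.3008]
orientation: [-3.126, 0.301, 0.001]
wrist_force: [0.5, -0.4, -7.7]
gripper_width: 0.152
finger_force: 59.3
```

```bash
cat > fz.py <<'E'
from h import *
F=[]
for i in range(10):
    cams.get_image('wrist');s=telemetry.sense();F.append(np.r_[s['wrist_force'],s['wrist_torque']])
F=np.array(F);print(s['t'],'F',F.mean(0).round(3),'sd',F.std(0).round(2),'w',round(s['gripper_width'],3),np.round(s['tool_pos'],4),np.round(s['orientation'],4))
E
python3 fz.py
```

```text
3.75 F [ 1.060e-01 -1.640e-01 -7.046e+00 -2.000e-03 -3.200e-02  1.000e-03] sd [0.4  0.47 0.29 0.02 0.02 0.04] w 0.15 [ 0.4641 -0.212   0.3011] [-3.127e+00  3.011e-01  7.000e-04]
```

Call:
{"method": "drive_tool", "body": {
  "moves": [
    {"slide": [-0.01,-0.1,0],"twist": [0,0,-0.1],"hand": 0},
    {"slide": [-0.04,-0.3,0],"twist": [0,0,-0.3],"hand": 0},
    {"slide": [-0.08,-0.6,0],"twist": [0,0,-0.5],"hand": 0},
    {"slide": [-0.13,-1.0,0],"twist": [0,0,-0.8],"hand": 0},
    {"slide": [-0.18,-1.4,0],"twist": [0,0,-1.1],"hand": 0},
    {"slide": [-0.23,-1.8,0],"twist": [0,0,-1.4],"hand": 0},
    {"slide": [-0.28,-2.2,0],"twist": [0,0,-1.7],"hand": 0},
    {"slide": [-0.33,-2.6,0],"twist": [0,0,-2.0],"hand": 0},
    {"slide": [-0.38,-3.0,0],"twist": [0,0,-2.3],"hand": 0},
    {"slide": [-0.42,-3.3,0],"twist": [0,0,-2.6],"hand": 0},
    {"slide": [-0.45,-3.5,0],"twist": [0,0,-2.9],"hand": 0},
    {"slide": [-0.46,-3.6,0],"twist": [0,0,-3.04],"hand": 0}
  ]
}}

```text
t: 4.75
tool_pos: [0.4735, -0.0658, 0.3014]
orientation: [-3.139, -0.12, -0.0]
wrist_force: [-0.2, -0.1, -7.6]
gripper_width: 0.152
finger_force: 59.3
```

```bash
python3 - <<'E'
from h import *
from scipy.spatial.transform import Rotation as R
s=telemetry.sense();M=R.from_rotvec(s['orientation']).as_matrix();p=np.array(s['tool_pos'])
print(p.round(4),np.degrees(np.arctan2(M[1,0],M[0,0])).round(2),M[:,2].round(4))
print(((M.T@(np.array([.4826,.075,.302])-p))/.04).round(3))
E
```

```text
[ 0.4735 -0.0658  0.3014] 4.39 [ 3.e-04  4.e-04 -1.e+00]
[ 0.496 -3.491 -0.013]
```

Call:
{"method": "drive_tool", "body": {
  "moves": [
    {"slide": [0.01,-0.1,0],"twist": [0,0,0],"hand": 0},
    {"slide": [0.04,-0.3,0],"twist": [0,0,0],"hand": 0},
    {"slide": [0.08,-0.6,0],"twist": [0,0,0],"hand": 0},
    {"slide": [0.13,-1.0,0],"twist": [0,0,0],"hand": 0},
    {"slide": [0.18,-1.4,0],"twist": [0,0,0],"hand": 0},
    {"slide": [0.24,-1.8,0],"twist": [0,0,0],"hand": 0},
    {"slide": [0.3,-2.2,0],"twist": [0,0,0],"hand": 0},
    {"slide": [0.36,-2.6,0],"twist": [0,0,0],"hand": 0},
    {"slide": [0.42,-3.0,0],"twist": [0,0,0],"hand": 0},
    {"slide": [0.46,-3.3,0],"twist": [0,0,0],"hand": 0},
    {"slide": [0.49,-3.45,0],"twist": [0,0,0],"hand": 0},
    {"slide": [0.5,-3.5,0],"twist": [0,0,0],"hand": 0}
  ]
}}

```text
t: 5.75
tool_pos: [0.4835, 0.0748, 0.3012]
orientation: [3.139, 0.116, -0.0]
wrist_force: [-0.1, -0.2, -6.7]
gripper_width: 0.152
finger_force: 59.3
```

```bash
python3 - <<'E'
from h import *
from scipy.spatial.transform import Rotation as R
a=grab('scene');b=grab('side')
s=telemetry.sense();M=R.from_rotvec(s['orientation']).as_matrix();p=np.array(s['tool_pos']);print(p.round(4),M[:,0].round(3))
ac=a['pixels'][170:350,300:480];bc=b['pixels'][40:220,180:360]
cv2.imwrite('pics/n.png',cv2.resize(np.hstack([ac,bc]),None,fx=2.2,fy=2.2))
ys=M[:,0]; # bar direction
for n,d in(('scene',a),('side',b)):
    X=cloud(d).reshape(-1,3);X=X[~np.isnan(X[:,0])]
    l=(X-p)@M  # tool frame
    bar=X[(abs(l[:,0])<.035)&(abs(l[:,1])<.012)&(l[:,2]>.053)&(l[:,2]<.072)]
    grip=X[(abs(l[:,0])<.04)&(abs(l[:,1])<.012)&(abs(l[:,2])<.015)]
    disc=X[(abs(l[:,0])<.06)&(abs(l[:,1])<.06)&(l[:,2]>.105)&(l[:,2]<.127)]
    lb=(bar-p)@M;ld=(disc-p)@M
    print(n,len(bar),'bar tool',lb.mean(0).round(4) if len(bar) else '', 'disc',len(disc),ld.mean(0).round(4) if len(disc) else '', np.percentile(ld,[2,98],axis=0).round(3).tolist() if len(disc) else '')
    up=X[(abs(abs(l[:,0])-.045)<.01)&(abs(l[:,1])<.012)&(l[:,2]>.02)&(l[:,2]<.1)];lu=(up-p)@M
    for sg in(-1,1):
        q=lu[lu[:,0]*sg>0]
        if len(q)>4: print('  upright',sg,len(q),np.median(q,0).round(4))
    H=X[(X[:,2]>.195)&(X[:,2]<.23)&(abs(X[:,0]-.4775)<.025)&(X[:,1]>.120)&(X[:,1]<.175)];print('  hook',len(H),np.percentile(H,[2,98],axis=0).round(3).tolist())
E
```

```text
[0.4832 0.0739 0.3012] [ 0.997  0.073 -0.001]
scene 62 bar tool [ 0.0003 -0.003   0.0619] disc 1073 [ 0.0067 -0.0044  0.1216] [[-0.049, -0.054, 0.115], [0.055, 0.053, 0.127]]
  upright -1 28 [-0.0437 -0.0041  0.0825]
  upright 1 80 [ 0.0467 -0.0031  0.0584]
  hook 162 [[0.466, 0.131, 0.2], [0.492, 0.173, 0.221]]
side 66 bar tool [-0.0009  0.0005  0.0601] disc 929 [-0.0016  0.0067  0.1196] [[-0.056, -0.051, 0.112], [0.055, 0.056, 0.126]]
  upright -1 68 [-0.0458  0.0011  0.0582]
  upright 1 67 [0.0434 0.0013 0.059 ]
  hook 66 [[0.465, 0.125, 0.201], [0.488, 0.161, 0.225]]
```

View pics/n.png

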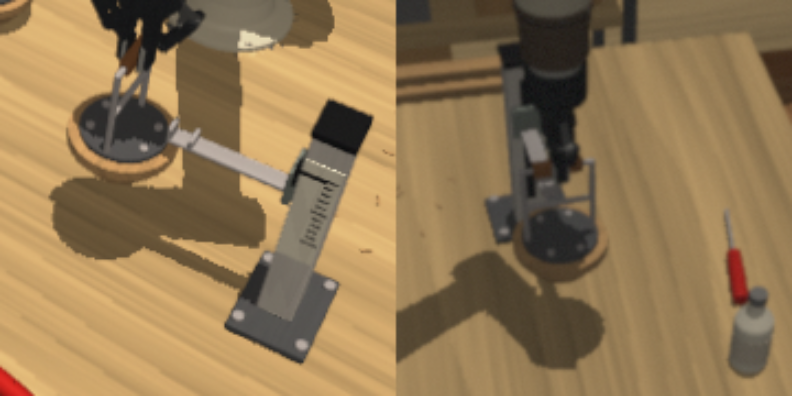

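The left half shows the hook tip at (172,132), level with the bail window at (125,110). The right half shows the bail square to the strap, so the hook should pass cleanly. Advancing 71 mm.

Call:
{"method": "drive_tool", "body": {
  "moves": [
    {"slide": [0,-0.08,0],"twist": [0,0,0],"hand": 0},
    {"slide": [0,-0.22,0],"twist": [0,0,0],"hand": 0},
    {"slide": [0,-0.4,0],"twist": [0,0,0],"hand": 0},
    {"slide": [0,-0.6,0],"twist": [0,0,0],"hand": 0},
    {"slide": [0,-0.8,0],"twist": [0,0,0],"hand": 0},
    {"slide": [-0.01,-1.0,0],"twist": [0,0,0],"hand": 0},
    {"slide": [-0.01,-1.2,0],"twist": [0,0,0],"hand": 0},
    {"slide": [-0.02,-1.4,0],"twist": [0,0,0],"hand": 0},
    {"slide": [-0.02,-1.58,0],"twist": [0,0,0],"hand": 0},
    {"slide": [-0.02,-1.7,0],"twist": [0,0,0],"hand": 0},
    {"slide": [-0.02,-1.76,0],"twist": [0,0,0],"hand": 0},
    {"slide": [-0.02,-1.77,0],"twist": [0,0,0],"hand": 0}
  ]
}}

```text
t: 6.85
tool_pos: [0.4773, 0.1451, 0.3012]
orientation: [3.139, 0.116, -0.0]
wrist_force: [0.2, -0.5, -6.5]
gripper_width: 0.152
finger_force: 59.3
```

```bash
python3 fz.py; python3 - <<'E'
from h import *
from scipy.spatial.transform import Rotation as R
a=grab('scene');b=grab('side')
s=telemetry.sense();M=R.from_rotvec(s['orientation']).as_matrix();p=np.array(s['tool_pos'])
ac=a['pixels'][170:290,330:450];bc=b['pixels'][60:180,190:310]
cv2.imwrite('pics/o.png',cv2.resize(np.hstack([ac,bc]),None,fx=3.3,fy=3.3,interpolation=cv2.INTER_CUBIC))
for n,d in(('scene',a),('side',b)):
    X=cloud(d).reshape(-1,3);X=X[~np.isnan(X[:,0])];l=(X-p)@M
    for sg in(-1,1):
        q=l[(abs(l[:,0]-sg*.045)<.008)&(abs(l[:,1])<.012)&(l[:,2]>.02)&(l[:,2]<.1)]
        if len(q)>4: print(n,'upright',sg,len(q),np.median(q,0).round(4))
    t=l[(l[:,2]>.078)&(l[:,2]<.091)&(abs(l[:,0])<.02)&(abs(l[:,1])<.03)];print(n,'tip/backstop tool-y',np.histogram(t[:,1],np.arange(-.03,.031,.003))[0])
E
```

```text
7.35 F [-3.070e-01 -1.430e-01 -6.852e+00 -2.000e-03 -5.000e-03 -1.400e-02] sd [0.31 0.37 0.36 0.03 0.03 0.04] w 0.156 [0.4773 0.1443 0.3013] [-3.1395e+00 -1.1460e-01 -1.0000e-04]
scene upright -1 23 [-0.0441 -0.004   0.086 ]
scene upright 1 83 [ 0.046  -0.0024  0.0572]
scene tip/backstop tool-y [ 0  0  0  1 10  7  1  0  0  0  0  0  1  1  2  0  0  0  0  0]
side upright -1 64 [-0.0469  0.0019  0.0601]
side upright 1 57 [0.043  0.0027 0.066 ]
side tip/backstop tool-y [ 0  1  0  0  4 10  3  6  0  0  0  1  1  5 14  9  1  0  0  0]
```

View pics/o.png

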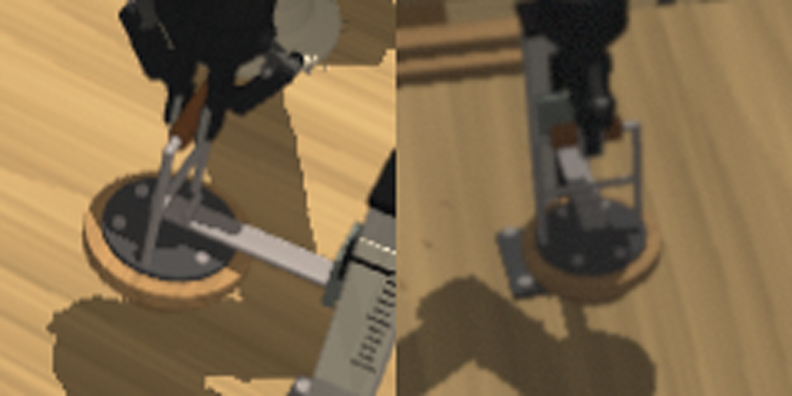

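The left half shows the strap through the window with the tip below the bar, at about (175,200). The right half shows the bar at (600,185) above the throat, centred to 1–2 mm. Lowering now.

Call:
{"method": "drive_tool", "body": {
  "moves": [
    {"slide": [0,0,0.04],"twist": [0,0,0],"hand": 0},
    {"slide": [0,0,0.1],"twist": [0,0,0],"hand": 0},
    {"slide": [0,0,0.16],"twist": [0,0,0],"hand": 0},
    {"slide": [0,0,0.22],"twist": [0,0,0],"hand": 0},
    {"slide": [0,0,0.28],"twist": [0,0,0],"hand": 0},
    {"slide": [0,0,0.34],"twist": [0,0,0],"hand": 0},
    {"slide": [0,0,0.4],"twist": [0,0,0],"hand": 0},
    {"slide": [0,0,0.45],"twist": [0,0,0],"hand": 0},
    {"slide": [0,0,0.5],"twist": [0,0,0],"hand": 0},
    {"slide": [0,0,0.54],"twist": [0,0,0],"hand": 0},
    {"slide": [0,0,0.57],"twist": [0,0,0],"hand": 0},
    {"slide": [0,0,0.6],"twist": [0,0,0],"hand": 0}
  ]
}}

```text
t: 8.45
tool_pos: [0.4773, 0.1445, 0.2772]
orientation: [3.139, 0.115, 0.0]
wrist_force: [0.7, -0.5, -6.1]
gripper_width: 0.151
finger_force: 59.3
```

Call:
{"method": "drive_tool", "body": {
  "moves": [
    {"slide": [0,0,0.025],"twist": [0,0,0],"hand": 0},
    {"slide": [0,0,0.05],"twist": [0,0,0],"hand": 0},
    {"slide": [0,0,0.075],"twist": [0,0,0],"hand": 0},
    {"slide": [0,0,0.1],"twist": [0,0,0],"hand": 0},
    {"slide": [0,0,0.125],"twist": [0,0,0],"hand": 0},
    {"slide": [0,0,0.15],"twist": [0,0,0],"hand": 0},
    {"slide": [0,0,0.18],"twist": [0,0,0],"hand": 0},
    {"slide": [0,0,0.22],"twist": [0,0,0],"hand": 0},
    {"slide": [0,0,0.26],"twist": [0,0,0],"hand": 0},
    {"slide": [0,0,0.3],"twist": [0,0,0],"hand": 0},
    {"slide": [0,0,0.34],"twist": [0,0,0],"hand": 0},
    {"slide": [0,0,0.38],"twist": [0,0,0],"hand": 0}
  ]
}}

```text
t: 9.45
tool_pos: [0.4774, 0.1446, 0.2621]
orientation: [-3.139, -0.115, -0.0]
wrist_force: [-0.5, -0.8, -5.1]
gripper_width: 0.152
finger_force: 59.3
```

```bash
python3 fz.py
```

```text
9.95 F [-0.127  0.109 -5.929  0.013  0.05  -0.01 ] sd [0.47 0.51 0.27 0.02 0.05 0.04] w 0.15 [0.4773 0.1446 0.2622] [-3.1394e+00 -1.1510e-01 -3.0000e-04]
```

Contact: the hook is carrying about 1 N. I'll keep going at about 2.2 cm/s.

Call:
{"method": "drive_tool", "body": {
  "moves": [
    {"slide": [0,0,0.03],"twist": [0,0,0],"hand": 0},
    {"slide": [0,0,0.07],"twist": [0,0,0],"hand": 0},
    {"slide": [0,0,0.12],"twist": [0,0,0],"hand": 0},
    {"slide": [0,0,0.17],"twist": [0,0,0],"hand": 0},
    {"slide": [0,0,0.22],"twist": [0,0,0],"hand": 0},
    {"slide": [0,0,0.27],"twist": [0,0,0],"hand": 0},
    {"slide": [0,0,0.32],"twist": [0,0,0],"hand": 0},
    {"slide": [0,0,0.37],"twist": [0,0,0],"hand": 0},
    {"slide": [0,0,0.42],"twist": [0,0,0],"hand": 0},
    {"slide": [0,0,0.46],"twist": [0,0,0],"hand": 0},
    {"slide": [0,0,0.49],"twist": [0,0,0],"hand": 0},
    {"slide": [0,0,0.5],"twist": [0,0,0],"hand": 0}
  ]
}}

```text
t: 10.95
tool_pos: [0.4774, 0.1445, 0.242]
orientation: [3.139, 0.115, 0.0]
wrist_force: [-0.0, 0.3, -3.2]
gripper_width: 0.149
finger_force: 59.6
```

```bash
python3 fz.py
```

```text
11.45 F [-0.561 -0.118 -3.395 -0.023  0.169  0.006] sd [0.53 0.45 0.46 0.04 0.04 0.03] w 0.154 [0.4773 0.1446 0.2422] [-3.1394e+00 -1.1520e-01 -3.0000e-04]
```

Call:
{"method": "drive_tool", "body": {
  "moves": [
    {"slide": [0,0,0.03],"twist": [0,0,0],"hand": 0},
    {"slide": [0,0,0.07],"twist": [0,0,0],"hand": 0},
    {"slide": [0,0,0.12],"twist": [0,0,0],"hand": 0},
    {"slide": [0,0,0.17],"twist": [0,0,0],"hand": 0},
    {"slide": [0,0,0.22],"twist": [0,0,0],"hand": 0},
    {"slide": [0,0,0.27],"twist": [0,0,0],"hand": 0},
    {"slide": [0,0,0.32],"twist": [0,0,0],"hand": 0},
    {"slide": [0,0,0.37],"twist": [0,0,0],"hand": 0},
    {"slide": [0,0,0.42],"twist": [0,0,0],"hand": 0},
    {"slide": [0,0,0.46],"twist": [0,0,0],"hand": 0},
    {"slide": [0,0,0.49],"twist": [0,0,0],"hand": 0},
    {"slide": [0,0,0.5],"twist": [0,0,0],"hand": 0}
  ],
  "grip_force": 20
}}

```text
t: 12.45
tool_pos: [0.4774, 0.1446, 0.222]
orientation: [3.139, 0.115, 0.0]
wrist_force: [0.1, 0.1, -0.7]
gripper_width: 0.147
finger_force: 60.0
```

```bash
python3 fz.py; python3 fz.py
```

```text
12.95 F [-0.548 -0.068 -0.893 -0.045  0.18   0.015] sd [0.51 0.43 0.42 0.03 0.05 0.02] w 0.15 [0.4774 0.1446 0.2222] [-3.1394e+00 -1.1520e-01 -5.0000e-04]
13.45 F [-0.231  0.081 -0.844 -0.033  0.121 -0.003] sd [0.75 0.45 0.29 0.02 0.03 0.03] w 0.155 [0.4774 0.1446 0.2222] [-3.1394e+00 -1.1520e-01 -3.0000e-04]
```

Call:
{"method": "drive_tool", "body": {
  "moves": [
    {"slide": [0,0,0.02],"twist": [0,0,0],"hand": 0.01},
    {"slide": [0,0,0.05],"twist": [0,0,0],"hand": 0.03},
    {"slide": [0,0,0.08],"twist": [0,0,0],"hand": 0.05},
    {"slide": [0,0,0.08],"twist": [0,0,0],"hand": 0.07},
    {"slide": [0,0,0.08],"twist": [0,0,0],"hand": 0.08}
  ],
  "grip_force": 20
}}

```text
t: 13.87
tool_pos: [0.4774, 0.1446, 0.2189]
orientation: [3.139, 0.115, 0.0]
wrist_force: [-0.2, -0.2, -0.5]
gripper_width: 0.153
finger_force: 60.1
```

```bash
python3 fz.py
```

```text
14.3667 F [-0.401 -0.118 -0.383 -0.018  0.07   0.008] sd [0.53 0.4  0.69 0.02 0.04 0.02] w 0.148 [0.4773 0.1445 0.2189] [-3.1394e+00 -1.1510e-01 -2.0000e-04]
```

Call:
{"method": "drive_tool", "body": {
  "moves": [
    {"slide": [0,0,0],"twist": [0,0,0],"hand": 0.1},
    {"slide": [0,0,0],"twist": [0,0,0],"hand": 0.11},
    {"slide": [0,0,0],"twist": [0,0,0],"hand": 0.12},
    {"slide": [0,0,0],"twist": [0,0,0],"hand": 0.13},
    {"slide": [0,0,0],"twist": [0,0,0],"hand": 0.135}
  ],
  "grip_force": 20
}}

```text
t: 14.78
tool_pos: [0.4773, 0.1446, 0.2189]
orientation: [-3.139, -0.115, -0.0]
wrist_force: [-0.9, 0.2, -0.4]
gripper_width: 0.155
finger_force: 60.1
```

```bash
python3 fz.py;python3 -c "
from h import *
print(telemetry.sense()['finger_force'])"
```

```text
15.2833 F [-0.157  0.267 -0.394  0.009  0.024 -0.009] sd [0.32 0.51 0.61 0.03 0.03 0.03] w 0.149 [0.4773 0.1445 0.2189] [-3.1394e+00 -1.1500e-01 -1.0000e-04]
60.111143589019775
```

Call:
{"method": "drive_tool", "body": {
  "moves": [
    {"slide": [0,0,0],"twist": [0,0,0],"hand": 0.14},
    {"slide": [0,0,0],"twist": [0,0,0],"hand": 0.143},
    {"slide": [0,0,0],"twist": [0,0,0],"hand": 0.146},
    {"slide": [0,0,0],"twist": [0,0,0],"hand": 0.149}
  ],
  "grip_force": 20
}}

```text
t: 15.62
tool_pos: [0.4773, 0.1445, 0.2189]
orientation: [-3.139, -0.115, -0.0]
wrist_force: [0.3, -0.1, 0.0]
gripper_width: 0.152
finger_force: 60.1
```

Call:
{"method": "drive_tool", "body": {
  "moves": [
    {"slide": [0,0,0],"twist": [0,0,0],"hand": 0.15},
    {"slide": [0,0,0],"twist": [0,0,0],"hand": 0.151},
    {"slide": [0,0,0],"twist": [0,0,0],"hand": 0.152},
    {"slide": [0,0,0],"twist": [0,0,0],"hand": 0.153}
  ]
}}

```text
t: 15.95
tool_pos: [0.4773, 0.1445, 0.2189]
orientation: [-3.139, -0.115, -0.0]
wrist_force: [0.3, -0.2, -0.7]
gripper_width: 0.16
finger_force: 45.6
```

Call:
{"method": "drive_tool", "body": {
  "moves": [
    {"slide": [0,0,0],"twist": [0,0,0],"hand": 0.154},
    {"slide": [0,0,0],"twist": [0,0,0],"hand": 0.155},
    {"slide": [0,0,0],"twist": [0,0,0],"hand": 0.156},
    {"slide": [0,0,0],"twist": [0,0,0],"hand": 0.157}
  ]
}}

```text
t: 16.28
tool_pos: [0.4773, 0.1445, 0.2189]
orientation: [-3.139, -0.115, -0.0]
wrist_force: [-0.2, 0.1, -0.5]
gripper_width: 0.157
finger_force: 29.0
```

```bash
python3 fz.py;python3 -c "
from h import *
print(telemetry.sense()['finger_force'])"
```

```text
16.7833 F [ 0.213 -0.12  -0.125  0.046 -0.054  0.008] sd [0.39 0.61 0.36 0.02 0.03 0.02] w 0.155 [0.4773 0.1445 0.2189] [-3.1395 -0.1151 -0.    ]
29.017827808856964
```

The grip force falls smoothly with the opening, so I can ease it off gradually.

Call:
{"method": "drive_tool", "body": {
  "moves": [
    {"slide": [0,0,0],"twist": [0,0,0],"hand": 0.158},
    {"slide": [0,0,0],"twist": [0,0,0],"hand": 0.159},
    {"slide": [0,0,0],"twist": [0,0,0],"hand": 0.16},
    {"slide": [0,0,0],"twist": [0,0,0],"hand": 0.161},
    {"slide": [0,0,0],"twist": [0,0,0],"hand": 0.1615},
    {"slide": [0,0,0],"twist": [0,0,0],"hand": 0.162}
  ]
}}

```text
t: 17.28
tool_pos: [0.4773, 0.1445, 0.2189]
orientation: [3.139, 0.115, -0.0]
wrist_force: [-0.0, -0.0, -0.8]
gripper_width: 0.163
finger_force: 8.2
```

```bash
python3 fz.py;python3 -c "
from h import *
print(telemetry.sense()['finger_force'])"
```

```text
17.7833 F [ 0.072 -0.077 -0.741  0.047 -0.051 -0.003] sd [0.44 0.28 0.36 0.03 0.02 0.03] w 0.167 [0.4773 0.1445 0.2189] [ 3.1395e+00  1.1510e-01 -1.0000e-04]
8.196658194065094
```

Call:
{"method": "drive_tool", "body": {
  "moves": [
    {"slide": [0,0,0],"twist": [0,0,0],"hand": 0.1622},
    {"slide": [0,0,0],"twist": [0,0,0],"hand": 0.1624},
    {"slide": [0,0,0],"twist": [0,0,0],"hand": 0.1626},
    {"slide": [0,0,0],"twist": [0,0,0],"hand": 0.1628},
    {"slide": [0,0,0],"twist": [0,0,0],"hand": 0.163},
    {"slide": [0,0,0],"twist": [0,0,0],"hand": 0.1632},
    {"slide": [0,0,0],"twist": [0,0,0],"hand": 0.1634},
    {"slide": [0,0,0],"twist": [0,0,0],"hand": 0.1636},
    {"slide": [0,0,0],"twist": [0,0,0],"hand": 0.1638},
    {"slide": [0,0,0],"twist": [0,0,0],"hand": 0.164},
    {"slide": [0,0,0],"twist": [0,0,0],"hand": 0.1643},
    {"slide": [0,0,0],"twist": [0,0,0],"hand": 0.1646}
  ]
}}

```text
t: 18.78
tool_pos: [0.4774, 0.1446, 0.219]
orientation: [-3.139, -0.115, -0.0]
wrist_force: [-0.2, 0.7, 0.3]
gripper_width: 0.163
finger_force: 0.2
```

Call:
{"method": "drive_tool", "body": {
  "moves": [
    {"slide": [0,0,0],"twist": [0,0,0],"hand": 0.165},
    {"slide": [0,0,0],"twist": [0,0,0],"hand": 0.166},
    {"slide": [0,0,0],"twist": [0,0,0],"hand": 0.168},
    {"slide": [0,0,0],"twist": [0,0,0],"hand": 0.17},
    {"slide": [0,0,0],"twist": [0,0,0],"hand": 0.18},
    {"slide": [0,0,0],"twist": [0,0,0],"hand": 0.2}
  ]
}}

```text
t: 19.28
tool_pos: [0.4773, 0.1445, 0.219]
orientation: [-3.139, -0.115, -0.0]
wrist_force: [-1.2, 0.1, 0.1]
gripper_width: 0.203
finger_force: 0.0
```

```bash
python3 fz.py; python3 -c "
from h import *
print(telemetry.sense()['finger_force'])
a=grab('scene');b=grab('side')
ac=a['pixels'][170:290,330:450];bc=b['pixels'][60:180,190:310]
cv2.imwrite('pics/p.png',cv2.resize(np.hstack([ac,bc]),None,fx=3.3,fy=3.3,interpolation=cv2.INTER_CUBIC))"
```

```text
19.7833 F [-0.059  0.086 -0.174  0.008 -0.013  0.004] sd [0.37 0.42 0.44 0.02 0.02 0.03] w 0.198 [0.4773 0.1445 0.2189] [-3.1395 -0.1151  0.    ]
0.0
```

View pics/p.png

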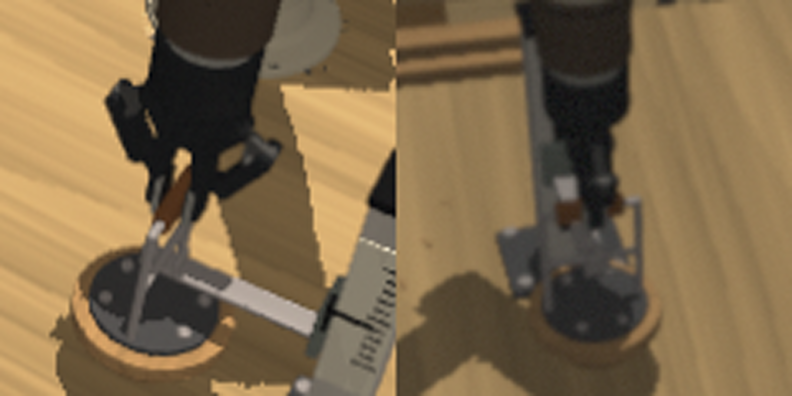

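The blank hangs on the hook at (175,265), with the bail upright and the pointer partway down at (350,318). Now I'll open fully and back off upward.

Call:
{"method": "drive_tool", "body": {
  "moves": [
    {"slide": [0,0,0],"twist": [0,0,0],"hand": 0.25},
    {"slide": [0,0,0],"twist": [0,0,0],"hand": 0.3},
    {"slide": [0,0,0],"twist": [0,0,0],"hand": 0.4},
    {"slide": [0,0,0],"twist": [0,0,0],"hand": 0.5},
    {"slide": [0,0,0],"twist": [0,0,0],"hand": 0.6},
    {"slide": [0,0,0],"twist": [0,0,0],"hand": 0.7},
    {"slide": [0,0,0],"twist": [0,0,0],"hand": 0.7},
    {"slide": [0,0,-0.1],"twist": [0,0,0],"hand": 0.7},
    {"slide": [0,0,-0.3],"twist": [0,0,0],"hand": 0.7},
    {"slide": [0,0,-0.6],"twist": [0,0,0],"hand": 0.7},
    {"slide": [0,0,-0.9],"twist": [0,0,0],"hand": 0.7},
    {"slide": [0,0,-1.2],"twist": [0,0,0],"hand": 0.7}
  ]
}}

```text
t: 20.88
tool_pos: [0.4775, 0.1446, 0.2683]
orientation: [-3.139, -0.115, -0.001]
wrist_force: [0.6, 0.1, 0.3]
gripper_width: 0.702
finger_force: 0.0
```

Call:
{"method": "drive_tool", "body": {
  "moves": [
    {"slide": [0,0,-0.3],"twist": [0,0,0],"hand": 0.7},
    {"slide": [0,0,-0.6],"twist": [0,0,0],"hand": 0.7},
    {"slide": [0,0,-0.9],"twist": [0,0,0],"hand": 0.7},
    {"slide": [0,0,-1.2],"twist": [0,0,0],"hand": 0.7},
    {"slide": [0,0,-1.3],"twist": [0,0,0],"hand": 0.7},
    {"slide": [0,0,-1.3],"twist": [0,0,0],"hand": 0.7},
    {"slide": [0,0,-1.3],"twist": [0,0,0],"hand": 0.7},
    {"slide": [0,0,-1.3],"twist": [0,0,0],"hand": 0.7},
    {"slide": [0,0,-1.3],"twist": [0,0,0],"hand": 0.7},
    {"slide": [0,0,-1.3],"twist": [0,0,0],"hand": 0.7},
    {"slide": [0,0,-1.3],"twist": [0,0,0],"hand": 0.7},
    {"slide": [0,0,-1.3],"twist": [0,0,0],"hand": 0.7}
  ]
}}

```text
t: 21.88
tool_pos: [0.4773, 0.1445, 0.3186]
orientation: [3.139, 0.115, -0.001]
wrist_force: [0.1, 0.5, -0.2]
gripper_width: 0.701
finger_force: 0.0
```

```bash
python3 - <<'E'
from h import *
for i in range(4):
    d=grab('side');X=cloud(d)
    hsv=cv2.cvtColor(d['pixels'],cv2.COLOR_BGR2HSV)
    m=(abs(X[...,0]-.477)<.05)&(abs(X[...,1]-.145)<.04)&(X[...,2]>.19)&(X[...,2]<.235)&(hsv[...,1]>90)
    print('grip',m.sum(),X[m].mean(0).round(4))
    for _ in range(4): cams.get_image('wrist')
a=grab('scene');b=grab('side');print(telemetry.sense()['t'])
ac=a['pixels'][170:290,330:450];bc=b['pixels'][60:180,190:310]
cv2.imwrite('pics/q.png',cv2.resize(np.hstack([ac,bc]),None,fx=3.3,fy=3.3,interpolation=cv2.INTER_CUBIC))
E
```

```text
grip 125 [0.4769 0.1406 0.2172]
grip 126 [0.4777 0.1414 0.2166]
grip 128 [0.4772 0.1412 0.2168]
grip 128 [0.4768 0.1407 0.2171]
22.9833
```

View pics/q.png

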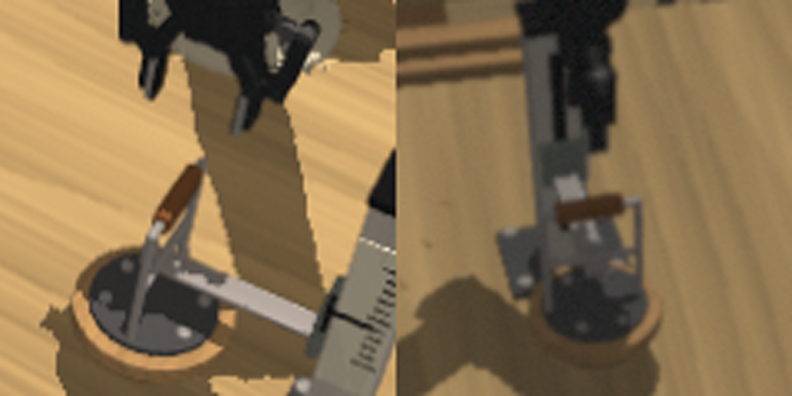

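The blank hangs upright and still in the throat of the hook, at (175,265) on the left and (600,250) on the right. The gripper is clear above it, and the grip's position stays constant across four readings.

```bash
python3 -c "
from h import *
print(workorder.finish_job())"
```

```text
the job is handed in; nothing more can be done
None
```

The blank hangs still and upright in the throat of the hook with the gripper clear of it. By the wrist force it weighs about 0.7 kg (roughly 55 mm of sink); the job is handed in, but no verdict was returned.

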